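Hold a tenon joint shut in the frame jig

TASK

The cross rail of a wooden frame lies askew in the assembly jig: lay it along the fence with its tenon facing the mortise in the stile, and swing the open wooden turnbutton square across it so that it cannot lift. Then push the rail lengthwise until the tenon is fully in and the shoulder sits tight against the stile, and be the third hand for a colleague who will drive the screw down through the joint: keep pressing the rail against the stile steadily with about 15 N (at least 6, at most 24), so that the program finishes while still holding that push, not letting go. Leave the marker, the screwdriver and the small white box where they are.

Things in the scene. Friction and masses are not known exactly. Their poses are not given: they have to be found in the camera images.
- jig: Assembly jig, screwed to the bench, plywood board 190 (x) x 330 (y, -140 to 190) x 18 mm. Origin on its underside below the rail's final centre line, z up, board top at z = 18 mm; +y points roughly away from the robot. The stile crosses the far (+y) end, its mortised face at y = 105 mm; behind the stile stand two stop blocks with two fixed turnbuttons already across the stile (up to z = 65 mm). 
- fence (a point): Middle of the fence's straight face at board level (jig x = 20, y = 47.5, z = 18 mm); axes as the jig's; the face looks to -x. The fence is a wooden block fixed on the board, 40 mm wide (x from 0 to 40 in this frame), 85 mm long (y -42.5 to 42.5), 30 mm high. A rail laid against it has its centre line 20 mm to the -x side, in line with the mortise.
- stile: (A grey tool case, 245 mm high, stands on the bench right of y = -0.41 m: pass clear of it.) Pale wooden stile fixed in the jig, 200 (x) x 45 (y) x 28 (z) mm. Its axes are the jig's; origin at the middle of the lower edge of its mortised face (the face that looks to the jig's -y).
- mortise (a point): Centre of the mouth of the stile's mortise, 14 mm above the board, axes as the jig's. The mortise is 27 (x) x 13 (z) mm and 20 mm deep towards +y.
- rail: Loose pale wooden cross rail, 40 (x) x 160 (y) x 28 (z) mm, 0.2 kg, on the jig's board. Origin: centre of the underside of the 160 mm bar; +y runs along it to the tenon, z up. The tenon stands mid-face on the +y end: 24 (x) x 10 (z) mm, 16 mm long, tip slightly tapered; it has 1.5 mm play all round in the mortise. Joint shut, 60 mm stick out past the fence. Board waxed: friction 0.25.
- rail_shoulder (a point): Centre of the rail's shoulder, the +y end face from which the tenon stands, 14 mm above the rail's underside; it meets mortise when the joint is shut. Axes as the rail's.
- rail_tail (a point): Centre of the rail's plain tail end face (-y end), 160 mm from the shoulder, 14 mm above the rail's underside: the face to push on. Axes as the rail's.
- turnbutton (a joint): Angle of the dark wooden turnbutton on the fence, rad: 0 = square across the rail (long arm to the jig's -x), 1.57 = open, along the fence with its long arm towards the jig's -y; more = swung further back, away from the rail. Turns about a vertical screw between -0.7 and 2.2, stiff enough (0.03 N m) to stay where it is left.
- button_pivot (a point): Axis of the turnbutton at the level of its underside, 49 mm above the jig's underside (3 mm above the top of the rail lying on the board), at jig x = 40, y = 53 mm; axes as the jig's. The button is a bar 20 mm wide and 12 mm thick with round ends; its long arm reaches 50 mm from the axis, its short end 14 mm; the screw head stands 4 mm above its top.
- button_end (a point): Outermost point of the turnbutton's long arm at half its thickness (6 mm above its underside), 50 mm from the axis; turns with the button, whose -x axis points along the long arm.
- marker: Black marker pen, 132 mm long, 20 mm thick, lying on the jig's board beyond the fence; to be left alone.
- screwdriver: Screwdriver with orange handle, 210 mm long, lying on the bench beside the jig (its -x side); to be left alone.
- screw_box: Small white cardboard box, 30 x 37 x 24 mm, on the bench beside the jig (its +x side); to be left alone.

How it is judged (in metres and radians):
On the way, in this order (a step that is already met when the one before it is completed fails the run):
1. the rail lies along the fence with the turnbutton across it (value of joint turnbutton between -0.35 and 0.35 rad and angle between rail's own z axis and vertical below 0.04 rad and angle between the y axis of rail and the y axis of jig, either way round below 0.04 rad and x of rail_shoulder in the frame of mortise between -0.006 and 0.006 m), for 0.2 s.
2. the joint is shut and the robot presses the rail against the stile with 6 to 24 N (y of rail_shoulder in the frame of mortise between -0.0025 and 0.003 m and x of rail_shoulder in the frame of mortise between -0.003 and 0.003 m and contact force between rail and stile between 6 and 24 N and contact force between the fingers and rail above 4 N), for 0.2 s.
At the end, for the whole second after the job is handed in: For the last second the robot still pushes the rail on the stile with 6 to 24 N: shoulder within 2.5 mm of the stile (3 mm sideways), rail at rest, flat and parallel to the fence within 0.04 rad, turnbutton square across it within 0.35 rad (all of step 2 and value of joint turnbutton between -0.35 and 0.35 rad and angle between rail's own z axis and vertical below 0.04 rad and angle between the y axis of rail and the y axis of jig, either way round below 0.04 rad and linear speed of rail below 0.01 m/s); the arm keeps its last pose, push and grip.
It fails at once if the marker is disturbed (moved more than 2 cm) (distance of marker from where it was at the start of the episode above 0.02 m).
It fails at once if the screwdriver is disturbed (moved more than 2 cm) (distance of screwdriver from where it was at the start of the episode above 0.02 m).
It fails at once if the small white box is disturbed (moved more than 2 cm) (distance of screw_box from where it was at the start of the episode above 0.02 m).
It also fails if it takes over 58 s, if anything falls off the work surface, if the arm or the gripper's body presses on something with over 40 N, if the wrist force passes 120 N, or if a joint passes its speed limit or range.

ROBOT

A 7-joint arm with a two-finger parallel gripper is mounted at the origin on a cart in front of the work surface, level with it; the furniture and walls round the work are solid. World frame = base frame: x ahead of the robot, y to its left, z up, the work surface at z = 0. Lengths are in mm, angles in rad, forces in N, time in s.
With the tool pointing down it reaches from about 425 to 800 mm from the base axis. Payload 8.3 kg.
Tool frame: the origin (TCP) lies midway between the tips of the shut fingers; the grasp point (between the pads) lies 19 mm behind it; z points along the fingers, y is the line along which they close (so a half turn about z gives the same grasp; the last joint's range is limited). The gripper opens to 85 mm and grips with 20 to 120 N. Pads are 22 mm wide; open, the fingers measure 114 mm over their backs; the gripper's body (76 mm by 85 mm) begins 54 mm behind the grasp point. The pads swing forward as they close: fully open they stand 13 mm farther back than shut.
Start: joints at [1.188, 0.383, 0.016, 1.37, -0.006, 1.388, -0.046], TCP at [196.522, -593.281, 231.279] pointing down, gripper open.
Joint ranges: [-2.95, 2.95], [-0.25, 2.06], [-1.52, 1.56], [0.18, 2.33], [-1.44, 4.58], [0.02, 2.06], [-3.01, 3.01]. Speed limits (rad/s): [2.39, 2.39, 3.01, 3.01, 3.14, 3.14, 3.14].

INTERFACE

Orientations are given as a unit quaternion [w, x, y, z].
In Python, from cell import read_state, get_image, close_job, masks_of, landmark_of gives the robot as it stands.
- The arm moves only by the shell command python3 -m crank 'ROWS' [FORCE]. ROWS is JSON, a list of rows, each an object of numbers: "hand": the finger opening in mm, from 0 to 85.4; "tx", "ty", "tz": the shift along the tool's x, y, z in units of 40 mm (1.0 is 40 mm); "ax", "ay", "az": the turn, a rotation vector about the tool's x, y, z in units of 6 degrees (1.0 is 6 degrees). A call has 1 to 10 rows; each row shifts and turns the commanded pose from where the row before left it, along the tool's axes as they then stand; what a row does not reach is not made up. A row lasts 1/12 s, in which the tool goes at most 41.7 mm and 7.16 degrees, less where a joint would pass 70% of its speed; a pose out of reach is approached as far as the arm can. A call is refused whole if a number of a shift passes 1 or a number of a turn 1, either way. A call with a gripper value outside its range is refused whole. The fingers move at their own pace and stop on an object; FORCE is the grip in N (left out, the last holds). Time passes only in rows, so rows that do not move let the fingers close. It gives the time, the measured TCP pose, the force, the opening and the grip force at its end, in the units of the state.
- read_state(): the state, without advancing time (a new reading comes with each control period).
- get_image(name): name is "scene" or "top" or "wrist"; returns a dict with "img" (420x560x3 uint8, blue, green, red), "z_map" (420x560 float32, mm along the optical axis (not along the pixel's ray), 0 where there is no reading), "intrinsics" (3x3 intrinsics, pixels), "k1" (the pictures are not rectified: a ray, as slopes to the right and down, at radius r is drawn at 1 + k1 r^2 times it, then the intrinsics apply), "cam_to_world" (4x4, takes a point from camera to world coordinates); the wrist camera has in their place "mount" (4x4, takes a point from camera to tool coordinates, whose origin is the TCP and whose axes are the flange's). Camera axes: x right, y down, z forward; pixel columns grow to the right and rows downward; lengths in mm; the calibration is good to about 2 mm. A picture is of the moment at which its call begins: read the wrist's pose just before it.
- close_job(): hands the job in; it is judged then, once.
Trained networks look in the newest picture that a camera, given by its name, has taken for a name from the list of things; names that differ only in an ending like _2 or _b are one class to them, and where a whole thing is asked for, a point or a joint stands for the part that bears it (a point fixed in the world has none). Each returns a list of dicts, best first, with "conf" (0 to 1); they miss things now and then, are a little off and sometimes report something else, mostly with a low value. They report only what shows in the picture. A call takes as long as a camera call.
- masks_of(camera, query): "mask" (420x560 bool, what is visible of it) and "uv" ([column, row] in pixels, amid what is visible of it).
- landmark_of(camera, query): "uv" ([column, row] in pixels: a listed point, or the origin of a listed thing).
The state is a dict: "time_s": time; "qpos": joint angles; "joint_vel": joint speeds; "tau": joint torques, N m; "eef_pos": TCP position; "tcp_rot": TCP orientation; "contact_force": force on the tool from outside, world axes, zero at the start; "torque": the same for the moment, N m; "width": finger opening in mm; "grasp_force": force on a finger pad.
Only numpy, scipy, OpenCV 4.12 (cv2) and the standard library are available. Lean on these libraries where they do the work, as an engineer would, in place of code of your own. Each camera call takes 0.05 s, during which the arm holds its last target. There are 200 camera calls.

## Working session

There is one attempt and no reset: what is moved stays moved. The work goes in short steps, Python scripts to look and compute and a shell command to move; the robot and the scene stay as the last step left them, time stands still between calls to the robot, and variables do not carry over. Pictures are saved under pics/ and viewed, at most 10 in all, crops included, and the job is handed in when it is done.

```bash
ls; mkdir -p pics
cat > h.py <<'E'
import numpy as np, cv2
from cell import read_state, get_image, close_job, masks_of, landmark_of
from scipy.spatial.transform import Rotation as R
def T_tool(s):
    q=s["tcp_rot"]; T=np.eye(4); T[:3,:3]=R.from_quat([q[1],q[2],q[3],q[0]]).as_matrix(); T[:3,3]=s["eef_pos"]; return T
def cam(name):
    s=read_state(); g=get_image(name)
    g["T"]=g["cam_to_world"] if "cam_to_world" in g else T_tool(s)@np.array(g["mount"])
    return g
def ray(g,uv):
    K=np.array(g["intrinsics"]); d=np.array([(uv[0]-K[0,2])/K[0,0],(uv[1]-K[1,2])/K[1,1]]); p=d.copy()
    for _ in range(20): p=d/(1+g["k1"]*(p@p))
    return p
def at_z(g,uv,z):
    T=np.array(g["T"]); d=T[:3,:3]@np.r_[ray(g,uv),1]; o=T[:3,3]
    return o+d*(z-o[2])/d[2]
def depth_pt(g,uv):
    u,v=int(round(uv[0])),int(round(uv[1])); w=g["z_map"][max(0,v-2):v+3,max(0,u-2):u+3]; w=w[w>0]
    if len(w)==0: return None
    z=np.median(w); return (np.array(g["T"])@np.r_[ray(g,uv)*z,z,1])[:3]
def tri(gs,uvs):
    A=np.zeros((3,3));b=np.zeros(3)
    for g,uv in zip(gs,uvs):
        T=np.array(g["T"]);d=T[:3,:3]@np.r_[ray(g,uv),1];d/=np.linalg.norm(d);P=np.eye(3)-np.outer(d,d);A+=P;b+=P@T[:3,3]
    return np.linalg.solve(A,b)
E
python3 - <<'E'
from h import *
np.set_printoptions(precision=1,suppress=True)
s=read_state(); print(s)
G={n:cam(n) for n in ["scene","top"]}
for n in G:
    cv2.imwrite(f"pics/{n}0.png",G[n]["img"]); print(n,np.array(G[n]["T"]))
names=["jig","fence","stile","mortise","rail","rail_shoulder","rail_tail","button_pivot","button_end","marker","screwdriver","screw_box"]
for q in names:
    uv={}
    for n in G:
        l=landmark_of(n,q)
        for d in l[:2]: print(q,n,round(d["conf"],2),np.array(d["uv"]),depth_pt(G[n],d["uv"]))
        if l: uv[n]=l[0]["uv"]
    if len(uv)==2: print("   tri",tri([G[n] for n in uv],[uv[n] for n in uv]))
E
```

```text
pics
{'time_s': 0.0, 'qpos': array([ 1.2,  0.4,  0. ,  1.4, -0. ,  1.4, -0. ]), 'joint_vel': array([-0., -0.,  0.,  0., -0.,  0., -0.]), 'tau': array([ -0. , -62.8,   0.8, -37.2,   0. ,   0. ,  -0. ]), 'eef_pos': array([ 196.3, -592.8,  230.3]), 'tcp_rot': array([-0. ,  1. ,  0.2, -0. ]), 'contact_force': array([-0.1,  0.7,  0.3]), 'torque': array([0.1, 0. , 0. ]), 'grasp_force': 0.0, 'width': 85.47907430008918}
scene [[ -0.6  -0.4   0.7 -25.3]
 [ -0.8   0.3  -0.5 618.3]
 [  0.   -0.9  -0.5 456.6]
 [  0.    0.    0.    1. ]]
top [[  0.   -1.    0.2 435.7]
 [ -1.   -0.    0.  146.7]
 [ -0.   -0.2  -1.  912. ]
 [  0.    0.    0.    1. ]]
jig scene 0.65 [298.4 222.9] [523.6 134.   46.5]
jig top 0.76 [314.6 209.2] [573.3  87.3  19.1]
   tri [575.6  87.1   7.1]
fence scene 0.59 [296.4 201.1] [621.8  55.1  22.5]
fence top 0.68 [331.  188.5] [615.5  53.3  48.7]
fence top 0.65 [364.9 238.1] [508.8 -24.4  26.1]
   tri [622.6  51.7  20.9]
stile scene 0.66 [274.4 191.6] [637.7  95.8  47.2]
stile top 0.95 [327.1 158.5] [685.8  61.   42. ]
   tri [691.7  56.4  15.2]
mortise scene 0.71 [275.8 185.
[... 635 characters left out ...]
.6 183.2] [624.2  31.9  64.6]
   tri [627.8  30.1  49.7]
button_end scene 0.62 [310.1 193.8] [581.5  58.7  55. ]
button_end scene 0.37 [279.6 219.8] [551.2 151.4  45.3]
button_end top 0.58 [329.8 198.2] [591.5  57.2  60.5]
   tri [591.2  53.9  50.2]
marker scene 0.9 [330.4 203.9] [568.1  19.   28.6]
marker top 0.74 [350.3 210.2] [569.5   9.2  36.2]
marker top 0.53 [313.6 208.9] [573.9  89.6  19.2]
   tri [573.6   9.2  23.2]
screwdriver scene 0.79 [237.8 258.4] [550.7 235.4   1.5]
screwdriver top 0.83 [248.4 217. ] [555.4 238.6   3. ]
   tri [553.8 236.6   0.9]
screw_box scene 0.9 [370.5 220.7] [495.5 -11.7  16.6]
screw_box top 0.55 [359.2 237.2] [510.7 -11.9  25. ]
   tri [508.  -18.4   9.2]
```

Run:
```python
import cv2
a=cv2.imread("pics/scene0.png")[150:290,200:400];b=cv2.imread("pics/top0.png")[120:260,220:400]
b=cv2.resize(b,None,fx=4,fy=4,interpolation=2);cv2.imwrite("pics/top0c.png",b)
cv2.imwrite("pics/scene0c.png",cv2.resize(a,None,fx=4,fy=4,interpolation=2))
```

```text
(no output)
```

View pics/top0c.png

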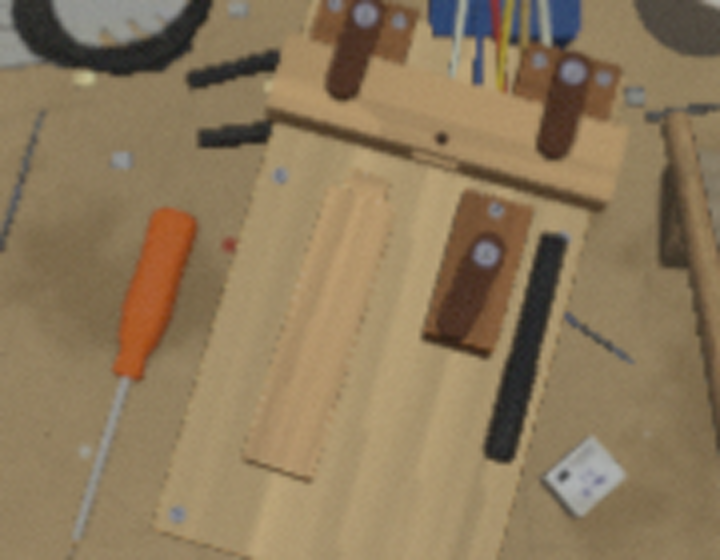

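View pics/scene0c.png

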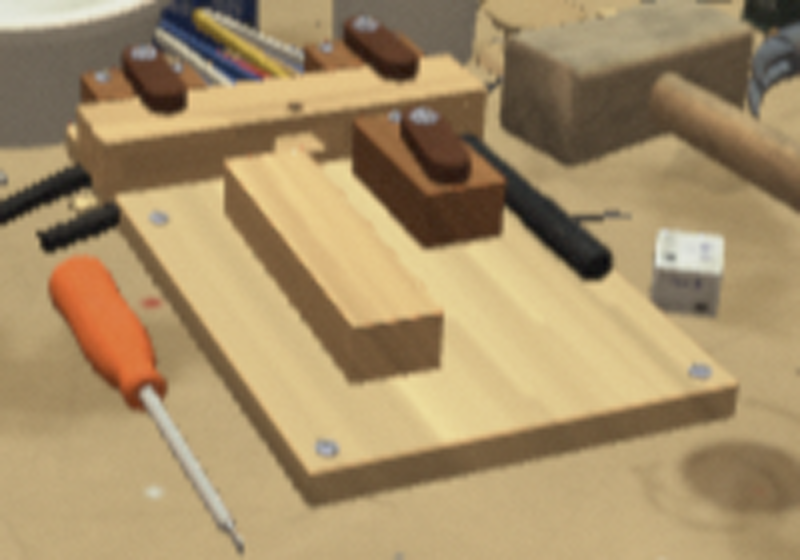

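The top view shows the rail left of the fence, with its tail near px (290,237) and its shoulder near (312,168). The button lies roughly open along the fence. The marker is right of the fence and the screwdriver is at the far left. Next I'll bring the wrist camera over the jig.

Run:
```python
from h import *
np.set_printoptions(precision=3,suppress=True)
s=read_state(); T=T_tool(s); print(T)
g=cam("wrist"); print(np.array(g["mount"]),g["intrinsics"],g["k1"])
n="scene"
for n in ["scene","top"]:
    g=cam(n);z=g["z_map"];v,u=np.nonzero(z>0)
    K=np.array(g["intrinsics"]);k=z[v,u];P=(np.array(g["T"])@np.c_[(u-K[0,2])/K[0,0]*k,(v-K[1,2])/K[1,1]*k,k,0*k+1].T)[:3].T
    P=P[(P[:,1]<-380)&(P[:,2]>60)]
    print(n,len(P),P.min(0) if len(P) else 0,P.max(0) if len(P) else 0)
```

```text
[[   0.949    0.314   -0.     196.504]
 [   0.314   -0.949    0.    -593.271]
 [   0.      -0.      -1.     231.247]
 [   0.       0.       0.       1.   ]]
[[  -0.      -0.945   -0.327   85.233]
 [   1.       0.      -0.001    0.565]
 [   0.      -0.327    0.945 -143.806]
 [   0.       0.       0.       1.   ]] [[308.924   0.    279.174]
 [  0.    308.924 208.196]
 [  0.      0.      1.   ]] -0.04520224146817504
scene 28403 [  371.208 -1703.727    60.015] [1035.939 -380.057  319.654]
top 4017 [ 360.875 -464.487   60.001] [ 997.615 -380.004  167.06 ]
```

```bash
python3 -m crank '[{"tz":-1},{"tz":-1},{"tz":-1},{"tz":-1},{"tz":-1},{"tz":-0.5}]'
python3 -m crank '[{"tx":0.76,"ty":-0.61},{"tx":0.76,"ty":-0.61},{"tx":0.76,"ty":-0.61},{"tx":0.76,"ty":-0.61},{"tx":0.76,"ty":-0.61},{"tx":0.76,"ty":-0.61},{"tx":0.76,"ty":-0.61},{"tx":0.76,"ty":-0.61},{"tx":0.76,"ty":-0.61},{"tx":0.76,"ty":-0.61}]'
python3 -m crank '[{"tx":0.76,"ty":-0.61},{"tx":0.76,"ty":-0.61},{"tx":0.76,"ty":-0.61},{"tx":0.76,"ty":-0.61},{"tx":0.76,"ty":-0.61},{"tx":0.76,"ty":-0.61},{"tx":0.76,"ty":-0.61},{"tx":0.76,"ty":-0.61},{"tx":0.76,"ty":-0.61},{"tx":0.76,"ty":-0.61}]'
python3 -m crank '[{"az":1,"tz":0.6},{"az":1,"tz":0.6},{"az":1,"tz":0.6},{"az":1,"tz":0.6},{"az":1,"tz":0.6},{"az":0.5},{}]'
```

```text
invalid input
invalid input
invalid input
invalid input
```

```bash
python3 -m crank '[{"hand":85,"tx":0,"ty":0,"tz":-1,"ax":0,"ay":0,"az":0}]'; python3 -m crank '[{"hand":85,"tz":-1}]'; python3 -m crank '[{"hand":85,"tx":0,"ty":0,"tz":-1,"ax":0,"ay":0,"az":0}]' 40
```

```text
time_s: 1.53
eef_pos: [195.2, -589.5, 262.6]
tcp_rot: [-0.008, 0.987, 0.159, -0.002]
contact_force: [1.2, 0.2, -1.5]
width: 84.8
grasp_force: 0.0
time_s: 1.62
eef_pos: [195.9, -591.7, 309.2]
tcp_rot: [-0.003, 0.987, 0.159, -0.001]
contact_force: [0.6, -1.3, 0.6]
width: 84.9
grasp_force: 0.0invalid input
```

```bash
python3 -m crank '[{"hand":85,"tx":0,"ty":0,"tz":-1,"ax":0,"ay":0,"az":0},{"hand":85,"tx":0,"ty":0,"tz":-1,"ax":0,"ay":0,"az":0},{"hand":85,"tx":0,"ty":0,"tz":-1,"ax":0,"ay":0,"az":0}]' 2>&1 | head -2
python3 -m crank '[{"hand":85,"tx":0.76,"ty":-0.61,"tz":0,"ax":0,"ay":0,"az":0},{"hand":85,"tx":0.76,"ty":-0.61,"tz":0,"ax":0,"ay":0,"az":0},{"hand":85,"tx":0.76,"ty":-0.61,"tz":0,"ax":0,"ay":0,"az":0},{"hand":85,"tx":0.76,"ty":-0.61,"tz":0,"ax":0,"ay":0,"az":0},{"hand":85,"tx":0.76,"ty":-0.61,"tz":0,"ax":0,"ay":0,"az":0},{"hand":85,"tx":0.76,"ty":-0.61,"tz":0,"ax":0,"ay":0,"az":0},{"hand":85,"tx":0.76,"ty":-0.61,"tz":0,"ax":0,"ay":0,"az":0},{"hand":85,"tx":0.76,"ty":-0.61,"tz":0,"ax":0,"ay":0,"az":0},{"hand":85,"tx":0.76,"ty":-0.61,"tz":0,"ax":0,"ay":0,"az":0},{"hand":85,"tx":0.76,"ty":-0.61,"tz":0,"ax":0,"ay":0,"az":0}]' 2>&1
python3 -m crank '[{"hand":85,"tx":0.76,"ty":-0.61,"tz":0,"ax":0,"ay":0,"az":0},{"hand":85,"tx":0.76,"ty":-0.61,"tz":0,"ax":0,"ay":0,"az":0},{"hand":85,"tx":0.76,"ty":-0.61,"tz":0,"ax":0,"ay":0,"az":0},{"hand":85,"tx":0.76,"ty":-0.61,"tz":0,"ax":0,"ay":0,"az":0},{"hand":85,"tx":0.76,"ty":-0.61,"tz":0,"ax":0,"ay":0,"az":0},{"hand":85,"tx":0.76,"ty":-0.61,"tz":0,"ax":0,"ay":0,"az":0},{"hand":85,"tx":0.76,"ty":-0.61,"tz":0,"ax":0,"ay":0,"az":0},{"hand":85,"tx":0.76,"ty":-0.61,"tz":0,"ax":0,"ay":0,"az":0},{"hand":85,"tx":0.76,"ty":-0.61,"tz":0,"ax":0,"ay":0,"az":0},{"hand":85,"tx":0.76,"ty":-0.61,"tz":0,"ax":0,"ay":0,"az":0}]' 2>&1
python3 -m crank '[{"hand":85,"tx":0,"ty":0,"tz":0.6,"ax":0,"ay":0,"az":1},{"hand":85,"tx":0,"ty":0,"tz":0.6,"ax":0,"ay":0,"az":1},{"hand":85,"tx":0,"ty":0,"tz":0.6,"ax":0,"ay":0,"az":1},{"hand":85,"tx":0,"ty":0,"tz":0.6,"ax":0,"ay":0,"az":1},{"hand":85,"tx":0,"ty":0,"tz":0.6,"ax":0,"ay":0,"az":1},{"hand":85,"tx":0,"ty":0,"tz":0,"ax":0,"ay":0,"az":0.5},{"hand":85,"tx":0,"ty":0,"tz":0,"ax":0,"ay":0,"az":0}]' 2>&1
```

```text
time_s: 1.87
eef_pos: [196.3, -592.8, 433.6]
time_s: 2.7
eef_pos: [409.0, -264.2, 431.7]
tcp_rot: [0.0, 0.987, 0.159, 0.0]
contact_force: [1.2, -0.2, 0.1]
width: 84.9
grasp_force: 0.0
time_s: 3.53
eef_pos: [621.0, 62.5, 431.5]
tcp_rot: [0.0, 0.987, 0.159, 0.0]
contact_force: [0.7, -0.7, 0.4]
width: 85.4
grasp_force: 0.0
time_s: 4.12
eef_pos: [619.5, 60.7, 309.5]
tcp_rot: [0.001, 0.992, -0.129, -0.002]
contact_force: [-0.1, 0.0, 0.5]
width: 84.9
grasp_force: 0.0
```

```bash
cat > m.py <<'E'
from h import *
np.set_printoptions(precision=1,suppress=True)
import sys
s=read_state(); print(s["time_s"],s["eef_pos"],T_tool(s)[:2,:2].round(3).tolist(),s["contact_force"])
g=cam("wrist"); cv2.imwrite(f"pics/{sys.argv[1]}.png",g["img"])
Z=dict(jig=0,fence=18,stile=18,mortise=32,rail=18,rail_shoulder=32,rail_tail=32,button_pivot=49,button_end=55,marker=28,screw_box=12)
for q in (sys.argv[2:] or Z):
    for d in landmark_of("wrist",q)[:2]: print(q,round(d["conf"],2),np.array(d["uv"]),at_z(g,d["uv"],Z[q]),depth_pt(g,d["uv"]))
E
python3 m.py w1
```

```text
4.1167 [619.5  60.7 309.5] [[0.967, -0.256], [-0.256, -0.967]] [-0.1  0.   0.5]
jig 0.69 [269.8 193.4] [576.3  86.8   0. ] [581.9  84.6  20. ]
jig 0.56 [241.5 143.6] [659.5 106.4   0. ] [663.1 100.7  38.4]
fence 0.62 [284.1 160.4] [623.1  52.3  18. ] [628.6  51.4  48.1]
fence 0.24 [292.5 200.1] [562.8  55.2  18. ] [563.3  55.1  19.6]
stile 0.74 [322.9 185.7] [572.8   7.   18. ] [578.2   8.3  36.2]
stile 0.66 [267.2 114.4] [689.7  58.7  18. ] [690.6  57.3  47.8]
mortise 0.58 [266.8 119.3] [684.3  60.2  32. ] [684.9  59.5  46.6]
rail 0.77 [241.8 198.7] [584.1 127.   18. ] [592.1 121.   47.4]
rail_shoulder 0.76 [241.6 142.4] [664.  101.1  32. ] [664.6 100.2  38.1]
rail_shoulder 0.46 [293.5 197.7] [570.4  52.4  32. ] [579.8  51.4  62. ]
rail_tail 0.57 [245.8 252.6] [504.1 143.6  32. ] [511.3 139.9  47.2]
rail_tail 0.35 [284.3 158.1] [628.7  50.8  32. ] [631.7  50.4  49.4]
button_pivot 0.72 [297.2 161.7] [622.7  35.1  49. ] [625.8  35.3  64.6]
button_end 0.72 [291.2 197.4] [578.8  54.6  55. ] [581.   54.3  62.2]
marker 0.69 [322.4 182.2] [581.    7.3  28. ] [583.4   8.   36.4]
screw_box 0.92 [349.8 217.2] [511.7 -22.8  12. ] [517.5 -20.9  25.6]
screw_box 0.33 [268.5 116.1] [686.9  57.8  12. ] [688.2  56.3  47.2]
```

```bash
cat > fit.py <<'E'
from h import *
import sys
np.set_printoptions(precision=1,suppress=True)
def cloud(g):
    z=g["z_map"];H,W=z.shape;K=np.array(g["intrinsics"],float);v,u=np.mgrid[:H,:W]
    d=np.stack([(u-K[0,2])/K[0,0],(v-K[1,2])/K[1,1]],-1);p=d.copy()
    for _ in range(10): p=d/(1+g["k1"]*(p**2).sum(-1,keepdims=True))
    T=np.array(g["T"]);return np.dstack([p*z[...,None],z])@T[:3,:3].T+T[:3,3]
def fits(c,zr):
    g=cam(c);P=cloud(g)
    for q,(a,b) in zr.items():
        for m in masks_of(c,q)[:1]:
            s=m["mask"]&(P[...,2]>a)&(P[...,2]<b)&(g["z_map"]>0);X=P[s]
            if len(X)<30: print(q,"few");continue
            (cx,cy),(w,h),an=cv2.minAreaRect(X[:,:2].astype(np.float32))
            if w<h: an+=90;w,h=h,w
            print(c,q,round(m["conf"],2),len(X),"z",np.median(X[:,2]).round(1),"c",np.round([cx,cy],1),"LxW",round(w,1),round(h,1),"ang",round((an+90)%180-90,1))
if __name__=="__main__":
    Zs=dict(rail=(43,53),fence=(43,53),stile=(40,53),turnbutton=(55,64),marker=(25,45))
    for c in sys.argv[1:]: fits(c,Zs)
E
python3 fit.py wrist top
python3 -c "
import cv2;a=cv2.imread('pics/w1.png')[80:290,190:390];cv2.imwrite('pics/w1c.png',cv2.resize(a,None,fx=2.8,fy=2.8,interpolation=2))"
```

```text
wrist rail 0.67 3133 z 47.4 c [583.3 121.9] LxW 160.3 40.4 ang -16.7
wrist fence 0.9 7969 z 47.8 c [629.6  73.8] LxW 272.6 200.0 ang -15.9
wrist stile 0.75 4984 z 47.2 c [706.6  52.2] LxW 201.0 45.1 ang 74.5
wrist turnbutton 0.85 637 z 62.3 c [607.3  40.3] LxW 63.2 20.1 ang -24.1
wrist marker 0.6 1015 z 35.8 c [579.8   6.5] LxW 129.4 17.3 ang -14.5
top rail 0.79 1256 z 47.3 c [584.4 122.5] LxW 160.0 39.8 ang -17.5
top fence 0.56 1794 z 47.8 c [622.6  90.4] LxW 247.8 204.8 ang -24.7
top stile 0.89 1380 z 47.3 c [707.2  51.6] LxW 201.1 46.3 ang 74.4
top turnbutton 0.81 188 z 62.1 c [607.5  41.3] LxW 61.3 18.1 ang -23.2
top marker 0.86 434 z 35.4 c [579.6   6.6] LxW 132.5 18.0 ang -14.3
```

View pics/w1c.png

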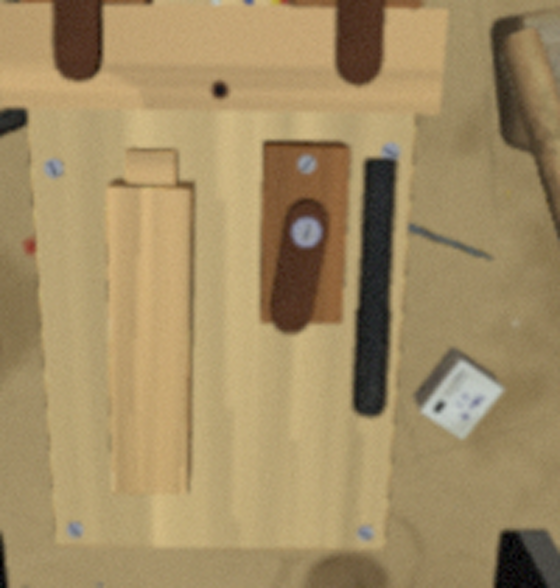

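Wrist view: the rail is left of the fence with its tenon free, at about crop (150,340). The button is open, swung about 8° toward the rail. From the stile fit, the jig origin is (584,86) at yaw -15.5°. The rail centre sits at jig (-35,-10), rotated a further -1.5°. I'll grasp it near the tail.

```bash
python3 -m crank '[{"hand":85,"tx":-0.64,"ty":-0.33,"tz":0.5,"ax":0,"ay":0,"az":0},{"hand":85,"tx":-0.64,"ty":-0.33,"tz":0.5,"ax":0,"ay":0,"az":0},{"hand":85,"tx":-0.64,"ty":-0.33,"tz":0.5,"ax":0,"ay":0,"az":0},{"hand":85,"tx":-0.64,"ty":-0.33,"tz":0.5,"ax":0,"ay":0,"az":0},{"hand":85,"tx":0,"ty":0,"tz":1,"ax":0,"ay":0,"az":0.37},{"hand":85,"tx":0,"ty":0,"tz":1,"ax":0,"ay":0,"az":0},{"hand":85,"tx":0,"ty":0,"tz":1,"ax":0,"ay":0,"az":0},{"hand":85,"tx":0,"ty":0,"tz":1,"ax":0,"ay":0,"az":0},{"hand":85,"tx":0,"ty":0,"tz":0,"ax":0,"ay":0,"az":0},{"hand":85,"tx":0,"ty":0,"tz":0,"ax":0,"ay":0,"az":0}]' 2>&1; python3 m.py w2 rail rail_tail
```

```text
time_s: 6.15
eef_pos: [533.1, 137.8, 70.2]
tcp_rot: [0.001, 0.989, -0.147, -0.002]
contact_force: [1.1, -0.3, 1.1]
width: 85.1
grasp_force: 0.0
6.15 [533.1 137.8  70.2] [[0.957, -0.29], [-0.29, -0.957]] [ 1.1 -0.3  1.1]
rail 0.87 [278.4 156.1] [583.4 123.1  18. ] [588.3 121.6  47.4]
rail_tail 0.8 [278.9 281.9] [503.6 147.1  32. ] [512.9 144.3  47.1]
```

```bash
python3 -m crank '[{"hand":85,"tx":0,"ty":0,"tz":0.5,"ax":0,"ay":0,"az":0},{"hand":85,"tx":0,"ty":0,"tz":0.5,"ax":0,"ay":0,"az":0},{"hand":85,"tx":0,"ty":0,"tz":0.2,"ax":0,"ay":0,"az":0},{"hand":85,"tx":0,"ty":0,"tz":0,"ax":0,"ay":0,"az":0}]' 2>&1
python3 -m crank '[{"hand":30,"tx":0,"ty":0,"tz":0,"ax":0,"ay":0,"az":0},{"hand":30,"tx":0,"ty":0,"tz":0,"ax":0,"ay":0,"az":0},{"hand":30,"tx":0,"ty":0,"tz":0,"ax":0,"ay":0,"az":0},{"hand":30,"tx":0,"ty":0,"tz":0,"ax":0,"ay":0,"az":0},{"hand":30,"tx":0,"ty":0,"tz":0,"ax":0,"ay":0,"az":0},{"hand":30,"tx":0,"ty":0,"tz":0,"ax":0,"ay":0,"az":0},{"hand":30,"tx":0,"ty":0,"tz":0,"ax":0,"ay":0,"az":0},{"hand":30,"tx":0,"ty":0,"tz":0,"ax":0,"ay":0,"az":0}]' 40 2>&1
```

```text
time_s: 6.63
eef_pos: [534.6, 138.0, 23.5]
tcp_rot: [0.0, 0.989, -0.147, -0.0]
contact_force: [-0.0, 0.1, -0.8]
width: 85.0
grasp_force: 0.0
time_s: 7.3
eef_pos: [535.5, 138.4, 24.6]
tcp_rot: [-0.0, 0.989, -0.147, 0.001]
contact_force: [0.1, -0.4, 6.5]
width: 38.8
grasp_force: 41.4
```

```bash
python3 -m crank '[{"hand":30,"tx":0,"ty":0,"tz":-0.03,"ax":0,"ay":0,"az":-0.23},{"hand":30,"tx":0,"ty":0.2,"tz":0,"ax":0,"ay":0,"az":0},{"hand":30,"tx":0,"ty":0.2,"tz":0,"ax":0,"ay":0,"az":0},{"hand":30,"tx":0,"ty":0.2,"tz":0,"ax":0,"ay":0,"az":0},{"hand":30,"tx":0,"ty":0.2,"tz":0,"ax":0,"ay":0,"az":0},{"hand":30,"tx":0,"ty":0,"tz":0,"ax":0,"ay":0,"az":0},{"hand":30,"tx":0,"ty":0,"tz":0,"ax":0,"ay":0,"az":0}]' 2>&1; python3 fit.py wrist top
```

```text
time_s: 7.88
eef_pos: [526.0, 105.9, 24.7]
tcp_rot: [0.0, 0.991, -0.136, 0.0]
contact_force: [0.4, -1.2, 2.0]
width: 39.1
grasp_force: 40.9
wrist rail 0.96 33855 z 47.2 c [569.5  93.3] LxW 149.1 40.5 ang -16.2
wrist fence 0.72 6732 z 49.1 c [609.6  59.1] LxW 82.8 54.0 ang 73.9
wrist stile 0.4 7140 z 49.0 c [566.7  77.6] LxW 157.7 87.2 ang -23.8
wrist turnbutton 0.88 9768 z 62.1 c [603.   42.8] LxW 53.6 20.7 ang -23.9
wrist marker 0.84 10304 z 35.5 c [569.7   9.6] LxW 113.6 18.0 ang -15.7
top fence 0.83 1846 z 47.7 c [723.2  47.4] LxW 201.5 78.9 ang 74.9
top stile 0.8 1441 z 47.3 c [707.8  51. ] LxW 200.5 47.3 ang 74.9
```

```bash
python3 -m crank '[{"hand":30,"tx":0,"ty":0.05,"tz":0,"ax":0,"ay":0,"az":-0.04},{"hand":30,"tx":0,"ty":0.05,"tz":0,"ax":0,"ay":0,"az":0},{"hand":30,"tx":0,"ty":0,"tz":0,"ax":0,"ay":0,"az":0}]' 2>&1
python3 -m crank '[{"hand":30,"tx":0,"ty":0.03,"tz":0,"ax":0,"ay":0,"az":0},{"hand":30,"tx":0,"ty":0,"tz":0,"ax":0,"ay":0,"az":0},{"hand":30,"tx":0,"ty":0,"tz":0,"ax":0,"ay":0,"az":0}]' 2>&1
```

```text
time_s: 8.73
eef_pos: [524.9, 103.5, 24.6]
tcp_rot: [-0.0, 0.991, -0.133, 0.0]
contact_force: [0.6, 1.5, 3.8]
width: 39.5
grasp_force: 41.1
time_s: 8.98
eef_pos: [524.6, 102.6, 24.6]
tcp_rot: [-0.0, 0.991, -0.133, 0.0]
contact_force: [-0.2, 1.5, 4.3]
width: 39.3
grasp_force: 41.0
```

```bash
python3 -m crank '[{"hand":30,"tx":0,"ty":0.03,"tz":0,"ax":0,"ay":0,"az":0},{"hand":30,"tx":0,"ty":0,"tz":0,"ax":0,"ay":0,"az":0},{"hand":30,"tx":0,"ty":0,"tz":0,"ax":0,"ay":0,"az":0}]' 2>&1 | grep -E "pos|contact"
python3 -m crank '[{"hand":30,"tx":0,"ty":0.03,"tz":0,"ax":0,"ay":0,"az":0},{"hand":30,"tx":0,"ty":0,"tz":0,"ax":0,"ay":0,"az":0},{"hand":30,"tx":0,"ty":0,"tz":0,"ax":0,"ay":0,"az":0}]' 2>&1| grep -E "pos|contact"; python3 m.py w3 rail_shoulder fence mortise button_end
```

```text
eef_pos: [524.5, 102.5, 24.6]
contact_force: [2.0, 5.4, 1.1]
eef_pos: [524.3, 102.1, 24.7]
contact_force: [2.6, 6.7, 0.8]
9.4833 [524.3 102.1  24.7] [[0.965, -0.261], [-0.261, -0.965]] [2.6 6.7 0.8]
fence 0.81 [329.   44.9] [624.3  52.4  18. ] [620.9  57.6  47. ]
button_end 0.74 [369.2 159.6] [578.5  52.9  55. ] [580.2  54.6  61.9]
```

View pics/w3.png

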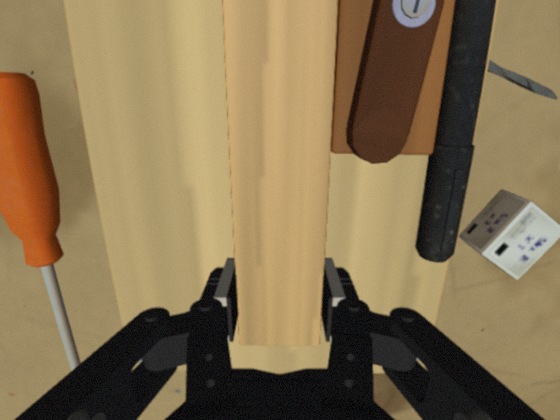

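The rail is against the fence: its side lines up with the fence face at px (333,150), and the contact force is about 7 N. I'll release it and swing the button.

```bash
python3 -m crank '[{"hand":60,"tx":0,"ty":0,"tz":0,"ax":0,"ay":0,"az":0},{"hand":60,"tx":0,"ty":0,"tz":0,"ax":0,"ay":0,"az":0},{"hand":60,"tx":0,"ty":0,"tz":0,"ax":0,"ay":0,"az":0},{"hand":60,"tx":0,"ty":0,"tz":-0.5,"ax":0,"ay":0,"az":0},{"hand":60,"tx":0,"ty":0,"tz":-0.7,"ax":0,"ay":0,"az":0},{"hand":60,"tx":0,"ty":0,"tz":-0.8,"ax":0,"ay":0,"az":0},{"hand":0,"tx":0,"ty":0,"tz":-0.5,"ax":0,"ay":0,"az":0}]' 30 2>&1
python3 -m crank '[{"hand":0,"tx":0.37,"ty":0.34,"tz":0,"ax":0,"ay":0,"az":0},{"hand":0,"tx":0.37,"ty":0.34,"tz":0,"ax":0,"ay":0,"az":0},{"hand":0,"tx":0.37,"ty":0.34,"tz":0,"ax":0,"ay":0,"az":0},{"hand":0,"tx":0.37,"ty":0.34,"tz":0,"ax":0,"ay":0,"az":0},{"hand":0,"tx":0.37,"ty":0.34,"tz":0,"ax":0,"ay":0,"az":0},{"hand":0,"tx":0,"ty":0,"tz":0,"ax":0,"ay":0,"az":0},{"hand":0,"tx":0,"ty":0,"tz":0,"ax":0,"ay":0,"az":0},{"hand":0,"tx":0,"ty":0,"tz":0,"ax":0,"ay":0,"az":0}]' 2>&1; python3 fit.py wrist top
```

```text
time_s: 10.32
eef_pos: [524.5, 99.6, 127.1]
tcp_rot: [-0.0, 0.991, -0.133, 0.001]
contact_force: [0.6, 0.1, 0.5]
width: 49.8
grasp_force: 0.0
time_s: 10.98
eef_pos: [576.9, 15.2, 124.1]
tcp_rot: [-0.0, 0.991, -0.133, -0.001]
contact_force: [-1.1, 0.2, 0.1]
width: -0.1
grasp_force: 0.0
wrist rail 0.9 8533 z 47.3 c [578.7  87.2] LxW 151.6 41.6 ang -15.5
wrist fence 0.81 24589 z 47.5 c [623.   76.9] LxW 240.0 201.3 ang -16.5
wrist stile 0.98 18403 z 47.2 c [706.6  52. ] LxW 201.0 45.7 ang 74.3
wrist turnbutton 0.94 2233 z 62.3 c [607.6  40.3] LxW 63.3 20.1 ang -24.0
wrist marker 0.68 2828 z 35.6 c [585.5   3.9] LxW 117.2 18.0 ang -15.3
top rail 0.96 1262 z 47.3 c [574.2  89. ] LxW 160.0 39.8 ang -15.1
top fence 0.88 1648 z 47.8 c [638.5  90.4] LxW 271.3 150.4 ang -10.2
top stile 0.76 1174 z 47.3 c [714.4  76.7] LxW 148.8 47.3 ang 74.8
turnbutton few
top marker 0.66 238 z 36.0 c [550.8  13.4] LxW 73.3 17.9 ang -14.7
```

```bash
python3 -m crank '[{"hand":0,"tx":0,"ty":0,"tz":0.6,"ax":0,"ay":0,"az":0},{"hand":0,"tx":0,"ty":0,"tz":0.6,"ax":0,"ay":0,"az":0},{"hand":0,"tx":0,"ty":0,"tz":0.56,"ax":0,"ay":0,"az":0},{"hand":0,"tx":0,"ty":0,"tz":0,"ax":0,"ay":0,"az":0},{"hand":0,"tx":0,"ty":-0.12,"tz":0,"ax":0,"ay":0,"az":0},{"hand":0,"tx":0.02,"ty":-0.12,"tz":0,"ax":0,"ay":0,"az":0}]' 2>&1
python3 -m crank '[{"hand":0,"tx":-0.06,"ty":-0.18,"tz":0,"ax":0,"ay":0,"az":0},{"hand":0,"tx":-0.07,"ty":-0.17,"tz":0,"ax":0,"ay":0,"az":0},{"hand":0,"tx":0.01,"ty":-0.2,"tz":0,"ax":0,"ay":0,"az":0},{"hand":0,"tx":0.01,"ty":-0.2,"tz":0,"ax":0,"ay":0,"az":0},{"hand":0,"tx":0.08,"ty":-0.2,"tz":0,"ax":0,"ay":0,"az":0},{"hand":0,"tx":0.13,"ty":-0.19,"tz":0,"ax":0,"ay":0,"az":0},{"hand":0,"tx":0.17,"ty":-0.14,"tz":0,"ax":0,"ay":0,"az":0},{"hand":0,"tx":0.2,"ty":-0.13,"tz":0,"ax":0,"ay":0,"az":0},{"hand":0,"tx":0,"ty":0,"tz":0,"ax":0,"ay":0,"az":0}]' 2>&1; python3 fit.py wrist
```

```text
time_s: 12.08
eef_pos: [581.6, 24.3, 55.4]
tcp_rot: [-0.0, 0.991, -0.133, 0.001]
contact_force: [0.2, 0.7, 0.1]
width: 0.1
grasp_force: 0.0
time_s: 12.83
eef_pos: [615.4, 74.7, 54.0]
tcp_rot: [-0.001, 0.991, -0.133, 0.0]
contact_force: [-0.5, 0.0, 0.8]
width: 0.4
grasp_force: 0.0
wrist rail 0.61 2960 z 47.2 c [595.8  82.3] LxW 114.7 40.5 ang -15.0
wrist fence 0.84 49019 z 47.5 c [663.8  63.4] LxW 202.1 158.1 ang 74.8
wrist stile 0.78 36462 z 47.2 c [706.5  51.9] LxW 202.1 45.6 ang 74.5
wrist turnbutton 0.87 4679 z 62.2 c [630.7  50.3] LxW 62.9 20.6 ang 68.6
wrist marker 0.71 4485 z 35.3 c [590.3   3.6] LxW 108.4 17.9 ang -15.4
```

```bash
python3 -m crank '[{"hand":0,"tx":-0.21,"ty":0,"tz":0,"ax":0,"ay":0,"az":0},{"hand":0,"tx":-0.2,"ty":0,"tz":-0.5,"ax":0,"ay":0,"az":0},{"hand":0,"tx":-0.6,"ty":0,"tz":-0.5,"ax":0,"ay":0,"az":0},{"hand":0,"tx":-0.9,"ty":-0.08,"tz":0,"ax":0,"ay":0,"az":0},{"hand":0,"tx":-0.9,"ty":0,"tz":0,"ax":0,"ay":0,"az":0},{"hand":0,"tx":-0.9,"ty":0,"tz":0,"ax":0,"ay":0,"az":0},{"hand":0,"tx":0,"ty":0,"tz":0,"ax":0,"ay":0,"az":0},{"hand":0,"tx":0,"ty":0,"tz":0,"ax":0,"ay":0,"az":0}]' 2>&1
python3 fit.py wrist top; python3 m.py w4 rail_tail
```

```text
time_s: 13.8
eef_pos: [469.0, 116.0, 94.3]
tcp_rot: [0.001, 0.991, -0.132, 0.0]
contact_force: [0.2, -0.9, 0.1]
width: 0.2
grasp_force: 0.0
wrist rail 0.75 13171 z 47.2 c [549.6  95.1] LxW 110.8 40.3 ang -14.8
wrist fence 0.74 2475 z 49.1 c [544.5  75.4] LxW 109.6 80.7 ang -14.5
turnbutton few
wrist marker 0.81 3817 z 35.8 c [551.9  14.2] LxW 76.3 18.7 ang -14.1
top rail 0.7 201 z 47.5 c [626.6  80.5] LxW 54.7 28.9 ang -15.4
top fence 0.77 2151 z 47.8 c [695.2  54.6] LxW 200.4 136.1 ang 74.6
top stile 0.76 1548 z 47.3 c [707.8  51.5] LxW 201.1 47.2 ang 74.7
top turnbutton 0.49 169 z 61.9 c [631.6  51. ] LxW 61.9 20.0 ang 70.7
top marker 0.72 149 z 35.3 c [619.4  -4.4] LxW 49.6 16.4 ang -15.5
14.4 [471.5 115.6  94. ] [[0.965, -0.264], [-0.264, -0.965]] [-0.5 -0.3 -0.1]
rail_tail 0.74 [276.7 194.9] [495.1 111.1  32. ] [499.5 109.8  47.4]
```

View pics/w4.png

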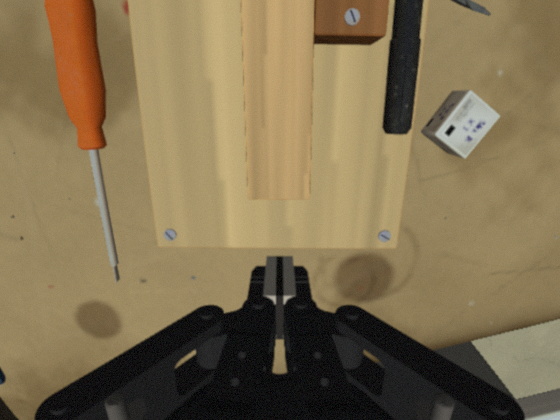

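The tail face is free at px (278,198), centred in front of the closed fingers. The button is across the rail, at about -0.1 rad. I'll lower the fingers and push.

```bash
python3 -m crank '[{"hand":0,"tx":0,"ty":-0.03,"tz":0.6,"ax":0,"ay":0,"az":0},{"hand":0,"tx":0,"ty":0,"tz":0.6,"ax":0,"ay":0,"az":0},{"hand":0,"tx":0,"ty":0,"tz":0.5,"ax":0,"ay":0,"az":0},{"hand":0,"tx":0,"ty":0,"tz":0,"ax":0,"ay":0,"az":0},{"hand":0,"tx":0.2,"ty":0,"tz":0,"ax":0,"ay":0,"az":0},{"hand":0,"tx":0.15,"ty":0,"tz":0,"ax":0,"ay":0,"az":0},{"hand":0,"tx":0.1,"ty":0,"tz":0,"ax":0,"ay":0,"az":0},{"hand":0,"tx":0,"ty":0,"tz":0,"ax":0,"ay":0,"az":0}]' 2>&1
python3 -m crank '[{"hand":0,"tx":0.1,"ty":0,"tz":0,"ax":0,"ay":0,"az":0},{"hand":0,"tx":0.1,"ty":0,"tz":0,"ax":0,"ay":0,"az":0},{"hand":0,"tx":0.1,"ty":0,"tz":0,"ax":0,"ay":0,"az":0},{"hand":0,"tx":0,"ty":0,"tz":0,"ax":0,"ay":0,"az":0}]' 2>&1
```

```text
time_s: 15.17
eef_pos: [491.4, 111.7, 27.6]
tcp_rot: [-0.0, 0.991, -0.134, 0.001]
contact_force: [1.2, -0.4, 0.6]
width: 0.2
grasp_force: 0.0
time_s: 15.5
eef_pos: [501.7, 108.5, 26.4]
tcp_rot: [-0.0, 0.991, -0.133, 0.0]
contact_force: [0.3, -0.3, -0.1]
width: -0.1
grasp_force: 0.0
```

```bash
python3 -m crank '[{"hand":0,"tx":0.1,"ty":0,"tz":0,"ax":0,"ay":0,"az":0},{"hand":0,"tx":0.1,"ty":0,"tz":0,"ax":0,"ay":0,"az":0},{"hand":0,"tx":0.1,"ty":0,"tz":0,"ax":0,"ay":0,"az":0},{"hand":0,"tx":0,"ty":0,"tz":0,"ax":0,"ay":0,"az":0}]' 2>&1; python3 m.py w5 rail_tail; python3 fit.py wrist
```

```text
time_s: 15.83
eef_pos: [513.2, 105.3, 26.2]
tcp_rot: [-0.0, 0.991, -0.133, 0.0]
contact_force: [0.4, 0.1, 0.4]
width: -0.2
grasp_force: 0.0
15.8333 [513.2 105.3  26.2] [[0.964, -0.264], [-0.264, -0.964]] [0.4 0.1 0.4]
rail_tail 0.61 [279.2 258.9] [523.6 102.5  32. ] [531.6 100.4  47.3]
wrist rail 0.79 27269 z 47.2 c [576.4  87.9] LxW 107.6 40.7 ang -14.9
wrist fence 0.69 13128 z 49.1 c [571.8  67.9] LxW 106.5 81.5 ang -14.7
wrist turnbutton 0.9 187 z 56.9 c [614.4  36.1] LxW 17.7 1.4 ang 74.1
wrist marker 0.62 9707 z 35.5 c [563.9  11.3] LxW 101.7 17.9 ang -15.2
```

```bash
python3 -m crank '[{"hand":0,"tx":0.08,"ty":0,"tz":0,"ax":0,"ay":0,"az":0},{"hand":0,"tx":0.05,"ty":0,"tz":0,"ax":0,"ay":0,"az":0},{"hand":0,"tx":0,"ty":0,"tz":0,"ax":0,"ay":0,"az":0}]' 2>&1 | grep -E "pos|contact"
python3 -m crank '[{"hand":0,"tx":0.04,"ty":0,"tz":0,"ax":0,"ay":0,"az":0},{"hand":0,"tx":0,"ty":0,"tz":0,"ax":0,"ay":0,"az":0},{"hand":0,"tx":0,"ty":0,"tz":0,"ax":0,"ay":0,"az":0}]' 2>&1 | grep -E "pos|contact"
```

```text
eef_pos: [517.8, 104.1, 26.2]
contact_force: [0.1, -0.7, 0.2]
eef_pos: [518.9, 103.9, 26.1]
contact_force: [-0.5, 1.3, 0.4]
```

```bash
python3 -m crank '[{"hand":0,"tx":0.04,"ty":0,"tz":0,"ax":0,"ay":0,"az":0},{"hand":0,"tx":0,"ty":0,"tz":0,"ax":0,"ay":0,"az":0},{"hand":0,"tx":0,"ty":0,"tz":0,"ax":0,"ay":0,"az":0}]' 2>&1 | grep -E "pos|contact"
python3 -m crank '[{"hand":0,"tx":0.03,"ty":0,"tz":0,"ax":0,"ay":0,"az":0},{"hand":0,"tx":0,"ty":0,"tz":0,"ax":0,"ay":0,"az":0},{"hand":0,"tx":0,"ty":0,"tz":0,"ax":0,"ay":0,"az":0}]' 2>&1 | grep -E "pos|contact"
```

```text
eef_pos: [519.0, 104.0, 25.8]
contact_force: [-4.1, 1.2, 2.0]
eef_pos: [519.1, 104.1, 25.6]
contact_force: [-9.1, 1.8, 5.1]
```

```bash
python3 -m crank '[{"hand":0,"tx":0.03,"ty":0,"tz":0,"ax":0,"ay":0,"az":0},{"hand":0,"tx":0,"ty":0,"tz":0,"ax":0,"ay":0,"az":0},{"hand":0,"tx":0,"ty":0,"tz":0,"ax":0,"ay":0,"az":0},{"hand":0,"tx":0,"ty":0,"tz":0,"ax":0,"ay":0,"az":0},{"hand":0,"tx":0,"ty":0,"tz":0,"ax":0,"ay":0,"az":0}]' 2>&1 | grep -E "pos|contact"; python3 fit.py top; python3 -c "
from h import *
g=cam('top');s=cam('scene')
a=cv2.resize(g['img'][130:220,260:360],None,fx=4,fy=5,interpolation=2);b=cv2.resize(s['img'][150:240,230:330],None,fx=4,fy=5,interpolation=2)
cv2.imwrite('pics/f.png',np.hstack([a,b]))"
```

```text
eef_pos: [519.1, 104.2, 25.3]
contact_force: [-13.9, 3.5, 7.0]
top rail 0.48 82 z 47.3 c [675.7  76.3] LxW 31.0 17.5 ang -39.0
top fence 0.62 1840 z 47.7 c [723.3  47.1] LxW 200.7 78.9 ang 74.6
top stile 0.87 1458 z 47.3 c [707.8  51.8] LxW 200.9 47.0 ang 74.4
```

View pics/f.png

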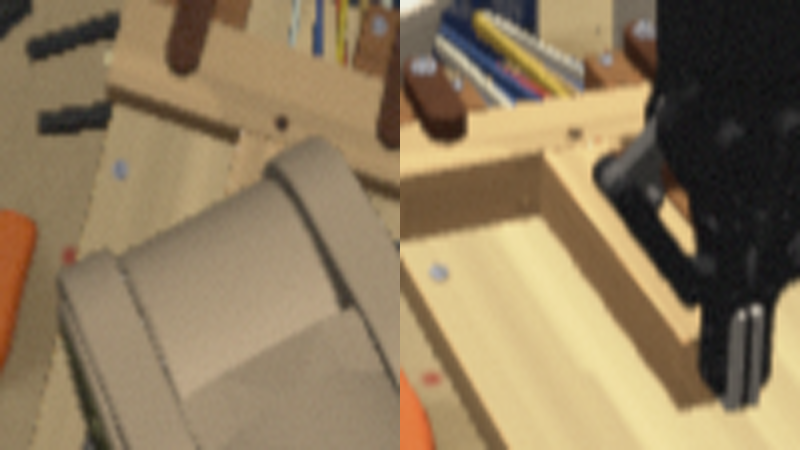

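The joint is shut: in both views the shoulder is flush on the stile, near (255,135) top and (545,155) scene. The push is about 14 N.

```bash
python3 -m crank '[{"hand":0,"tx":0.01,"ty":0,"tz":0,"ax":0,"ay":0,"az":0},{"hand":0,"tx":0,"ty":0,"tz":0,"ax":0,"ay":0,"az":0},{"hand":0,"tx":0,"ty":0,"tz":0,"ax":0,"ay":0,"az":0},{"hand":0,"tx":0,"ty":0,"tz":0,"ax":0,"ay":0,"az":0},{"hand":0,"tx":0,"ty":0,"tz":0,"ax":0,"ay":0,"az":0},{"hand":0,"tx":0,"ty":0,"tz":0,"ax":0,"ay":0,"az":0}]' 2>&1 | grep -E "pos|contact"; python3 -m crank '[{"hand":0,"tx":0,"ty":0,"tz":0,"ax":0,"ay":0,"az":0},{"hand":0,"tx":0,"ty":0,"tz":0,"ax":0,"ay":0,"az":0},{"hand":0,"tx":0,"ty":0,"tz":0,"ax":0,"ay":0,"az":0},{"hand":0,"tx":0,"ty":0,"tz":0,"ax":0,"ay":0,"az":0}]' 2>&1 | grep -E "time|pos|contact"
```

```text
eef_pos: [519.1, 104.2, 25.2]
contact_force: [-13.9, 3.5, 7.6]
time_s: 18.88
eef_pos: [519.1, 104.2, 25.2]
contact_force: [-14.6, 2.7, 7.2]
```

The push is steady at about 15 N, so I'm handing it in.

```bash
python3 -c "
from cell import close_job
print(close_job())"
```

```text
the job is handed in; nothing more can be done
None
```

I handed the job in at about 19 s. The rail lies along the fence with the turnbutton across it (about -0.1 rad) and the joint shut, and the arm still holds a steady push of about 15 N measured at the wrist (I estimate 12–13 N reaches the stile after friction). The verdict was not shown.

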